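# Lay out the birds' feeding plank

## Task

Set the feeding plank for the birds: stand the upturned clay pot in the middle of the blue tile, and the small white ceramic dish centred on top of that pot as a drinking stand. Stand the steel cup in front of the orange dispenser, centred on the round yellow pad of its foot, and the green tin on the plank midway between the dispenser and the tile, in line with their centres. Everything stands upright and let go at the end; leave the ladle, the nested pair of big pots and the water bottle where they are.

Things in the scene. Friction and masses are not known exactly. Their poses are not given: they have to be found in the camera images.
- clay_pot: Single small terracotta flowerpot standing upside down (closed flat face up, a small dark dot at its middle), loose, about 0.16 kg. 60 mm high; rim collar at the bottom 66 mm across and 16 mm high; above it the body narrows from 57 mm across to 54 mm at the flat top. Origin: centre of its underside, z up.
- dish: Small open white ceramic dish, loose, about 0.09 kg. 30 mm high, 64 mm across at the rim, 60 mm across 8 mm above the underside, flat foot 44 mm across, wall 4 mm. Origin: centre of its underside, z up.
- tin: Closed round green tin with a brass-coloured lid, loose, about 0.15 kg. 72 mm high, 54 mm across (lid 55 mm, the top 12 mm). Origin: centre of its underside, z up.
- cup: Open plain steel cup, loose, about 0.08 kg. 45 mm high, 60 mm across at the rim, 54 mm at the foot, wall 3 mm. Origin: centre of its underside, z up.
- plank: Pine plank across two bricks, fixed: 200 (x) by 420 mm (y), top 53 mm above the work surface. Origin: under its middle, at work surface level; x points away from the robot, y to its left, along the plank. Dispenser and blue tile are fixed on it, centres at plank x = +45 mm, one at y = +135, the other at -135 mm (sides change), so midway between them is x = +45 mm, y = 0.
- dispenser: Orange dispenser with white top, fixed on the plank, turned as it is: hopper 74 (x) by 80 mm (y), 151 mm tall. Its foot, 84 mm wide and 4 mm thick, reaches 138 mm towards the robot and bears a flat yellow pad 64 mm across, centred at x = -100 mm, y = 0, z = 4 mm. Origin: on the hopper's middle axis at the plank's top; x points away from the robot.
- blue_tile: Blue glazed tile 90 by 90 mm, 6 mm thick, fixed flat on the plank. Origin: centre of its underside, at the level of the plank's top, z up.
- ladle: Bystander: aluminium ladle lying loose on the work surface in front of the plank, bowl 72 mm across and 26 mm high, handle 210 mm long. Origin: under the middle of its bowl; the handle runs along its -x.
- pot_pair: Bystander: nested pair of big upright terracotta pots, loose, 112 mm across and 128 mm high. Origin: centre of the underside.
- water_bottle: Bystander: clear bottle with a blue cap, loose, 70 mm across and 190 mm high. Origin: centre of the underside.

How it is judged (in metres and radians):
At the end, for the whole second after the job is handed in: Pot on the blue tile within 12 mm of centre; dish on the pot within 10 mm of its axis; tin on the plank within 15 mm along and across of midway between dispenser and tile; cup on the dispenser's foot within 12 mm along and across of the pad's centre; all upright (0.1 rad), released, at rest (horizontal distance between clay_pot and blue_tile below 0.012 m and z of clay_pot in the frame of blue_tile between 0.002 and 0.012 m and horizontal distance between dish and clay_pot below 0.01 m and z of dish in the frame of clay_pot between 0.055 and 0.066 m and x of tin in the frame of plank between 0.03 and 0.06 m and y of tin in the frame of plank between -0.015 and 0.015 m and z of tin in the frame of plank between 0.048 and 0.059 m and x of cup in the frame of dispenser between -0.112 and -0.088 m and y of cup in the frame of dispenser between -0.012 and 0.012 m and z of cup in the frame of dispenser between 0 and 0.01 m and angle between each of clay_pot, dish, tin, cup's own z axis and vertical below 0.1 rad and linear speed of each of clay_pot, dish, tin, cup below 0.02 m/s and angular speed of each of clay_pot, dish, tin, cup below 0.2 rad/s); the robot touches nothing.
It fails at once if the ladle is shifted by more than 30 mm (distance of ladle from where it was at the start of the episode above 0.03 m).
It fails at once if the nested pair of pots is shifted by more than 30 mm (distance of pot_pair from where it was at the start of the episode above 0.03 m).
It fails at once if the water bottle is shifted by more than 30 mm (distance of water_bottle from where it was at the start of the episode above 0.03 m).
It also fails if it takes over 136 s, if anything falls off the work surface, if the arm or the gripper's body presses on something with over 40 N, if the wrist force passes 120 N, or if a joint passes its speed limit or range.

## Robot

A 6-joint arm with a two-finger parallel gripper is mounted at the origin on the work surface. World frame = base frame: x ahead of the robot, y to its left, z up, the work surface at z = 0. Lengths are in mm, angles in rad, forces in N, time in s.
With the tool pointing down it reaches from about 350 to 875 mm from the base axis. Payload 4.2 kg.
Tool frame: the origin (TCP) lies between the finger pads; the fingertips stand 25 mm ahead of it and the grasp point (between the pads) lies 6 mm ahead of it; z points along the fingers, y is the line along which they close (so a half turn about z gives the same grasp; the last joint's range is limited). The gripper opens to 85 mm and grips with 20 to 120 N. Pads are 22 mm wide; open, the fingers measure 114 mm over their backs; the gripper's body (76 mm by 85 mm) begins 54 mm behind the grasp point. The pads swing forward as they close: fully open they stand 13 mm farther back than shut.
Start: joints at [1.523, 0.385, 0.008, 0, -1.194, -0.259], TCP at [188.724, 595.804, 256.312] pointing down, gripper open.
Joint ranges: [-3.14, 3.14], [-1.21, 2.06], [-1.07, 1.41], [-3.16, 2.05], [-2.99, -0.16], [-3.1, 3.1]. Speed limits (rad/s): [2.79, 2.79, 3.14, 3.14, 3.14, 3.14].

## Interface

Orientations are given as a unit quaternion [x, y, z, w].
In Python, from bench import arm gives the robot as it stands.
- The arm moves only by the shell command python3 -m pendant 'ROWS'. ROWS is JSON, a list of rows, each a list of 7 numbers: the shift along the tool's x, y, z in m, then the turn, a rotation vector about the tool's x, y, z in degrees, then the finger opening in m, from 0 to 0.0854. In form: [[x, y, z, wx, wy, wz, fingers], ...]. A call has 1 to 12 rows; each row shifts and turns the commanded pose from where the row before left it, along the tool's axes as they then stand; what a row does not reach is not made up. A row lasts 1/10 s, in which the tool goes at most 50 mm and 8.59 degrees, less where a joint would pass 70% of its speed; a pose out of reach is approached as far as the arm can. A call is refused whole if a number of a shift passes 0.05 or a number of a turn 8.59, either way. A call with a gripper value outside its range is refused whole. The fingers move at their own pace and stop on an object; the grip force is fixed at half the most. Time passes only in rows, so rows that do not move let the fingers close. It gives the time, the measured TCP pose, the force, the opening and the grip force at its end, in the units of the state.
- arm.read_state(): the state, without advancing time (a new reading comes with each control period).
- arm.get_image(name): name is "side" or "top"; returns a dict with "image" (420x560x3 uint8, red, green, blue), "fx", "fy", "cx", "cy" (pixels), "k1" (the pictures are not rectified: a ray, as slopes to the right and down, at radius r is drawn at 1 + k1 r^2 times it, then the intrinsics apply), "xyz" and "rotation" of the camera in the world. Camera axes: x right, y down, z forward; pixel columns grow to the right and rows downward; lengths in mm; the calibration is good to about 2 mm. A picture is of the moment at which its call begins. There is no depth.
- arm.job_done(): hands the job in; it is judged then, once.
The state is a dict: "clock": time; "joints": joint angles; "joint_vel": joint speeds; "joint_efforts": joint torques, N m; "position": TCP position; "ee_rot": TCP orientation; "contact_force": force on the tool from outside, world axes, zero at the start; "wrist_torque": the same for the moment, N m; "gripper_width": finger opening in mm; "grasp_force": force on a finger pad.
Only numpy, scipy, OpenCV 4.12 (cv2) and the standard library are available. Lean on these libraries where they do the work, as an engineer would, in place of code of your own. Each camera call takes 0.05 s, during which the arm holds its last target. There are 200 camera calls.

## Working session

There is one attempt and no reset: what is moved stays moved. The work goes in short steps, Python scripts to look and compute and a shell command to move; the robot and the scene stay as the last step left them, time stands still between calls to the robot, and variables do not carry over. Pictures are saved under pics/ and viewed, at most 16 in all, crops included, and the job is handed in when it is done.

```bash
ls; mkdir -p pics; cat > h.py <<'E'
import numpy as np, cv2
from bench import arm
from scipy.spatial.transform import Rotation as R
def snap(n):
    d=arm.get_image(n); return d
def save(d,f,crop=None):
    im=d["image"]
    cv2.imwrite("pics/"+f,cv2.cvtColor(im,cv2.COLOR_RGB2BGR))
def rot(d):
    r=np.array(d["rotation"],float); return r if r.shape==(3,3) else R.from_quat(r).as_matrix()
def ray(d,u,v):
    K=np.array([[d["fx"],0,d["cx"]],[0,d["fy"],d["cy"]],[0,0,1.]])
    p=cv2.undistortPointsIter(np.array([[[u,v]]],float),K,np.array([d["k1"],0,0,0,0.]),None,None,(3,50,1e-10))[0,0]
    # note: model is drawn = r(1+k1 r^2), same as OpenCV
    return np.array(d["xyz"],float),rot(d)@np.array([p[0],p[1],1.])
def onz(d,u,v,z):
    o,r=ray(d,u,v); return (o+r*(z-o[2])/r[2])[:2].round(1)
def proj(d,P):
    q=rot(d).T@(np.array(P,float)-np.array(d["xyz"],float)); a=q[:2]/q[2]; a=a*(1+d["k1"]*(a@a))
    return np.array([d["fx"]*a[0]+d["cx"],d["fy"]*a[1]+d["cy"]]).round(1)
E
python3 - <<'E'
from h import *
for n in("top","side"):
    d=snap(n); save(d,n+"0.png"); print(n,{k:np.round(d[k],3).tolist() for k in d if k!="image"})
print(arm.read_state())
E
```

```text
pics
top {'fx': 381.697, 'fy': 381.697, 'cx': 286.138, 'cy': 216.33, 'k1': -0.039, 'xyz': [333.432, 4.689, 1128.421], 'rotation': [0.713, -0.694, 0.077, -0.063]}
side {'fx': 493.878, 'fy': 493.878, 'cx': 283.19, 'cy': 206.83, 'k1': -0.169, 'xyz': [216.333, -764.59, 972.84], 'rotation': [0.916, -0.163, 0.068, -0.359]}
{'clock': 0.1, 'joints': array([ 1.52258597e+00,  3.85475332e-01,  6.77433383e-03, -4.24892818e-04,
       -1.19402501e+00, -2.58618597e-01]), 'joint_vel': array([-0.00095118, -0.00288493,  0.0034405 ,  0.00237418, -0.00095551,
       -0.00140373]), 'joint_efforts': array([ 5.04922730e-05, -3.93317556e+01,  1.88931262e+01,  4.19806749e+00,
       -2.57584004e-03,  9.96883728e-06]), 'position': array([188.60312596, 595.36717264, 255.33968501]), 'ee_rot': array([ 9.88242606e-01, -1.52890748e-01, -9.50595032e-05,  9.80242434e-04]), 'contact_force': array([-0.21625363, -0.60257013, -0.98539443]), 'wrist_torque': array([-0.0059193 ,  0.03536581, -0.00509139]), 'grasp_force': 0.0, 'gripper_width': 85.36833757503581}
```

View pics/top0.png

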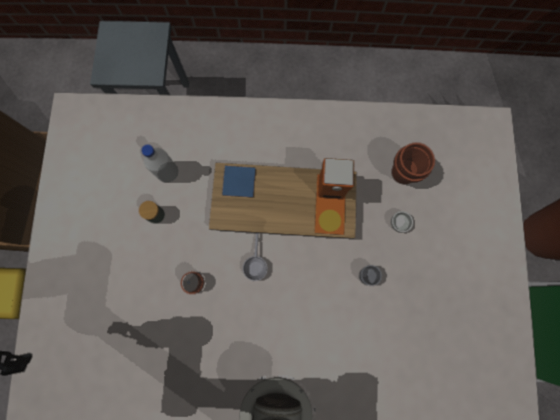

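View pics/side0.png

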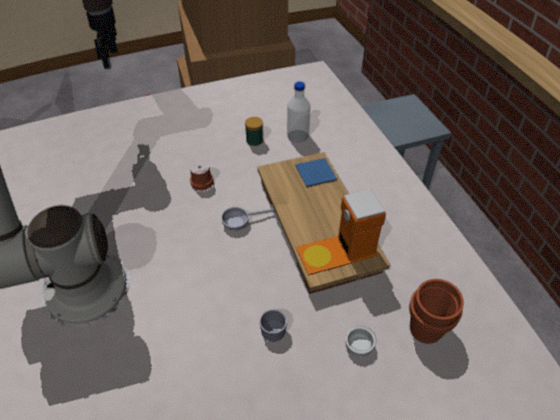

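The top view shows the tin at (150,211), clay pot at (192,283), cup at (371,275), dish at (402,222), tile at (239,182) and pad at (330,221). The side view shows the same things: tin (254,131), pot (201,177), cup (273,325), dish (361,341), tile (316,173) and pad (317,256).

```bash
python3 - <<'E'
from h import *
t=snap("top"); s=snap("side"); np.save("t.npy",t,allow_pickle=True); np.save("s.npy",s,allow_pickle=True)
def mask(d,lo,hi,c,r=22):
    hsv=cv2.cvtColor(d["image"],cv2.COLOR_RGB2HSV); m=cv2.inRange(hsv,lo,hi)
    w=np.zeros_like(m); cv2.circle(w,c,r,255,-1); m&=w
    cs=cv2.findContours(m,cv2.RETR_EXTERNAL,cv2.CHAIN_APPROX_NONE)[0]
    c=max(cs,key=cv2.contourArea); M=cv2.moments(c); return (M["m10"]/M["m00"],M["m01"]/M["m00"]),cv2.contourArea(c),c
for name,lo,hi,ct,cs,z in [("tile",(100,80,40),(125,255,255),(239,182),(316,173),59),("pad",(22,150,80),(35,255,255),(330,221),(317,256),57),("lid",(10,100,60),(28,255,255),(150,211),(254,124),72)]:
    for n,d,c in(("t",t,ct),("s",s,cs)):
        p,a,cc=mask(d,lo,hi,c,30 if name!="lid" else 12); print(name,n,np.round(p,1),a,onz(d,*p,z))
        if name=="tile":
            b=cv2.approxPolyDP(cc,5,True)[:,0]; print([ (q.tolist(),onz(d,*q,z).tolist()) for q in b])
# montage crops
def crop(d,c,r=25): 
    x,y=c; return cv2.resize(d["image"][y-r:y+r,x-r:x+r],(200,200),interpolation=cv2.INTER_CUBIC)
rows=[np.hstack([crop(t,(192,283)),crop(t,(371,275)),crop(t,(402,222)),crop(t,(150,211))]),
np.hstack([crop(s,(201,177)),crop(s,(273,325)),crop(s,(361,341)),crop(s,(254,131))])]
cv2.imwrite("pics/m1.png",cv2.cvtColor(np.vstack(rows),cv2.COLOR_RGB2BGR))
E
```

```text
tile t [238.5 181. ] 776.0 [649. 126.]
[([226, 166], [693.6, 164.7]), ([223, 193], [611.8, 168.8]), ([251, 196], [605.2, 87.7]), ([254, 169], [686.9, 82.4])]
tile s [315.6 171.9] 660.5 [646.3 119.9]
[([324, 159], [689.2, 160.6]), ([296, 165], [606.6, 163.8]), ([306, 185], [602.8, 82.0]), ([335, 179], [684.6, 76.8])]
pad t [329.5 220.3] 300.0 [ 540.8 -139.8]
pad s [316.8 255.7] 403.5 [ 539.1 -141.6]
lid t [148.2 209.8] 249.5 [553.3 375. ]
lid s [253.3 123. ] 158.5 [549.4 366.6]
```

View pics/m1.png

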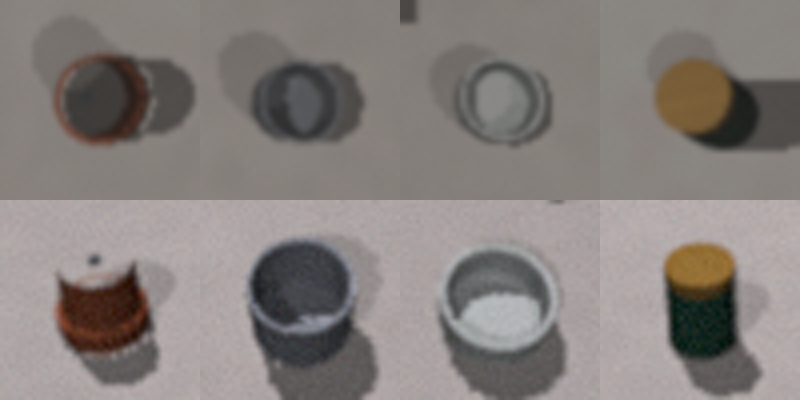

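The crops show the pot's dot at top crop (87,97) and side crop (94,59). The lid, cup and dish rim ellipses are also clear enough to read their centres.

```bash
python3 - <<'E'
from h import *
t=np.load("t.npy",allow_pickle=True).item(); s=np.load("s.npy",allow_pickle=True).item()
def tri(a,b):
    A=[];B=[]
    for d,p in((t,a),(s,b)):
        o,r=ray(d,*p); r/=np.linalg.norm(r); Q=np.eye(3)-np.outer(r,r); A.append(Q);B.append(Q@o)
    return np.linalg.lstsq(np.vstack(A),np.hstack(B),rcond=None)[0].round(1)
for n,a,b,z in [("pot",(188.4,281.9),(199.1,166.4),60),("cup",(370.6,274.6),(272.9,321.9),45),("dish",(402.1,221.6),(360.4,340.1),30),("tin",(147.6,209.6),(253.6,121.9),72),("tile",(238.5,181),(315.6,171.9),59),("pad",(329.5,220.3),(316.8,255.7),57)]:
    print(n,onz(t,*a,z),onz(s,*b,z),tri(a,b),z)
a=cv2.resize(t["image"][145:255,195:370],(800,503),interpolation=cv2.INTER_CUBIC)
b=cv2.resize(s["image"][140:300,245:400],(580,600),interpolation=cv2.INTER_CUBIC)
cv2.imwrite("pics/pt.png",a[:,:,::-1]);cv2.imwrite("pics/ps.png",b[:,:,::-1])
E
```

```text
pot [356.3 249.7] [354.4 248.5] [355.5 250.2  58.3] 60
cup [ 389.8 -258.5] [ 386.9 -264.4] [ 389.3 -260.3   37.1] 45
dish [ 548.1 -359.2] [ 548.2 -362.4] [ 549.3 -360.6   25.8] 30
tin [553.9 376.8] [552.  371.6] [554.6 378.9  66.2] 72
tile [649.1 125.9] [646.5 120. ] [650.5 126.8  52. ] 59
pad [ 540.7 -139.7] [ 539.1 -141.5] [ 540.6 -139.9   54.6] 57
```

View pics/pt.png

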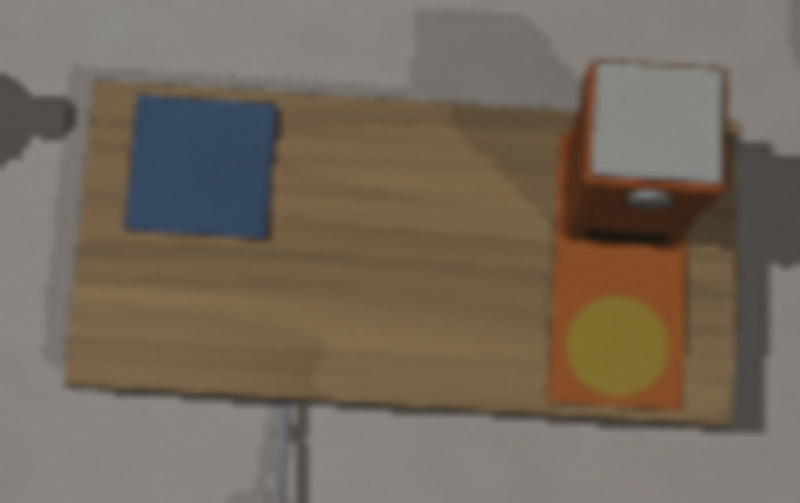

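View pics/ps.png

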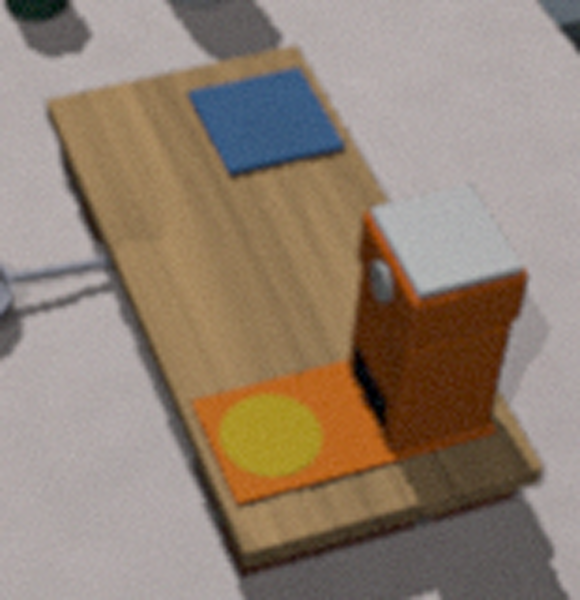

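The top crop shows the plank corners at (93,80), (66,385), (733,425) and (740,125), with a clean tile and pad. The ladle handle reaches the plank at crop x≈285. The side crop agrees with this.

```bash
python3 - <<'E'
from h import *
t=np.load("t.npy",allow_pickle=True).item(); s=np.load("s.npy",allow_pickle=True).item()
T=lambda x,y:(195+(x+.5)/4.571-.5,145+(y+.5)/4.573-.5)
S=lambda x,y:(245+(x+.5)/3.742-.5,140+(y+.5)/3.75-.5)
def go(n,d,f,pts,z):
    P=np.array([onz(d,*f(*p),z) for p in pts]); print(n,P.tolist(),"c",P.mean(0).round(1))
go("plankT",t,T,[(93,80),(66,385),(733,425),(740,125)],53)
go("plankS",s,S,[(298,50),(50,103),(242,553),(540,467)],53)
go("tileT",t,T,[(136,97),(125,230),(268,238),(276,102)],59)
go("tileS",s,S,[(298,70),(192,95),(235,172),(343,150)],59)
go("dtopT",t,T,[(597,62),(590,177),(722,185),(727,70)],204)
go("dtopS",s,S,[(470,187),(370,213),(420,292),(525,270)],204)
go("footT",t,T,[(550,402),(683,408)],57)
go("footS",s,S,[(194,400),(240,500)],57)
go("padT",t,T,[(566,346),(668,346),(617,296),(617,397)],57)
go("padS",s,S,[(218,434),(323,434),(270,394),(270,476)],57)
E
```

```text
plankT [[706.7, 198.8], [507.1, 203.4], [493.4, -213.4], [689.6, -220.3]] c [599.2  -7.9]
plankS [[703.4, 190.1], [507.7, 197.5], [490.8, -213.7], [688.5, -220.0]] c [597.6 -11.5]
tileT [[694.0, 169.5], [606.0, 171.4], [603.5, 81.2], [693.4, 79.8]] c [649.2 125.5]
tileS [[691.1, 163.1], [606.5, 164.0], [605.7, 78.9], [686.9, 73.4]] c [647.6 119.8]
dtopT [[673.8, -108.7], [606.8, -105.0], [604.5, -178.2], [671.6, -181.9]] c [ 639.2 -143.4]
dtopS [[670.3, -113.7], [605.1, -112.9], [605.4, -178.3], [669.4, -183.9]] c [ 637.6 -147.2]
footT [[504.1, -98.1], [502.6, -181.3]] c [ 503.4 -139.7]
footS [[504.8, -99.3], [502.9, -180.4]] c [ 503.8 -139.8]
padT [[539.9, -107.9], [541.7, -172.1], [572.9, -139.9], [508.4, -140.0]] c [ 540.7 -140. ]
padS [[509.0, -129.5], [570.5, -152.0], [551.8, -111.4], [526.9, -170.2]] c [ 539.6 -140.8]
```

Both views agree, and the sizes and the plank model fit: yaw about -1.9°, tile (648.5,124.5), pad (540.5,-140.3), midway point (644.5,-9.5). The objects are the pot (356,250), cup (389,-260), dish (548.5,-360.5) and tin (553.5,376). I'll move now, squaring the tool up first and then going above the pot.

```bash
python3 -m pendant '[[0,0,0,0,0,-5.87,0.0854],[0,0,0,0,0,-5.87,0.0854],[0,0,0,0,0,-5.87,0.0854],[0.0186,0.0384,0,0,0,0,0.0854],[0.0186,0.0384,0,0,0,0,0.0854],[0.0186,0.0384,0,0,0,0,0.0854],[0.0186,0.0384,0,0,0,0,0.0854],[0.0186,0.0384,0,0,0,0,0.0854],[0.0186,0.0384,0,0,0,0,0.0854],[0.0186,0.0384,0,0,0,0,0.0854],[0.0186,0.0384,0,0,0,0,0.0854],[0.0186,0.0384,0,0,0,0,0.0854]]'; python3 -c "
from h import *
s=arm.read_state();print(s['position'].round(1),R.from_quat(s['ee_rot']).as_matrix().round(3).tolist(),s['joints'].round(2))"
```

```text
clock: 1.4
position: [356.6, 248.6, 256.5]
ee_rot: [1.0, 0.001, 0.0, -0.0]
contact_force: [0.7, -0.3, -0.6]
gripper_width: 85.3
grasp_force: 0.0
[356.6 248.6 256.5] [[1.0, 0.001, 0.0], [0.001, -1.0, 0.0], [0.0, -0.0, -1.0]] [ 0.99  0.05 -0.43 -0.   -1.09  0.59]
```

```bash
python3 -m pendant '[[0,-0.001,0.04,0,0,0,0.0854],[0,0,0.04,0,0,0,0.0854],[0,0,0.04,0,0,0,0.0854],[0,0,0.04,0,0,0,0.0854],[0,0,0.03,0,0,0,0.0854],[0,0,0.021,0,0,0,0.0854],[0,0,0,0,0,0,0.04],[0,0,0,0,0,0,0.04],[0,0,0,0,0,0,0.04],[0,0,0,0,0,0,0.04],[0,0,0,0,0,0,0.04],[0,0,0,0,0,0,0.04]]'; python3 -c "
from h import *
d=snap('side');save(d,'s1.png')
cv2.imwrite('pics/s1c.png',cv2.resize(d['image'][110:230,130:290],(800,600),interpolation=cv2.INTER_CUBIC)[:,:,::-1])"
```

```text
clock: 2.6
position: [356.9, 252.2, 46.6]
ee_rot: [1.0, 0.001, 0.001, -0.001]
contact_force: [-2.0, 1.2, 6.9]
gripper_width: 53.7
grasp_force: 64.1
```

View pics/s1c.png

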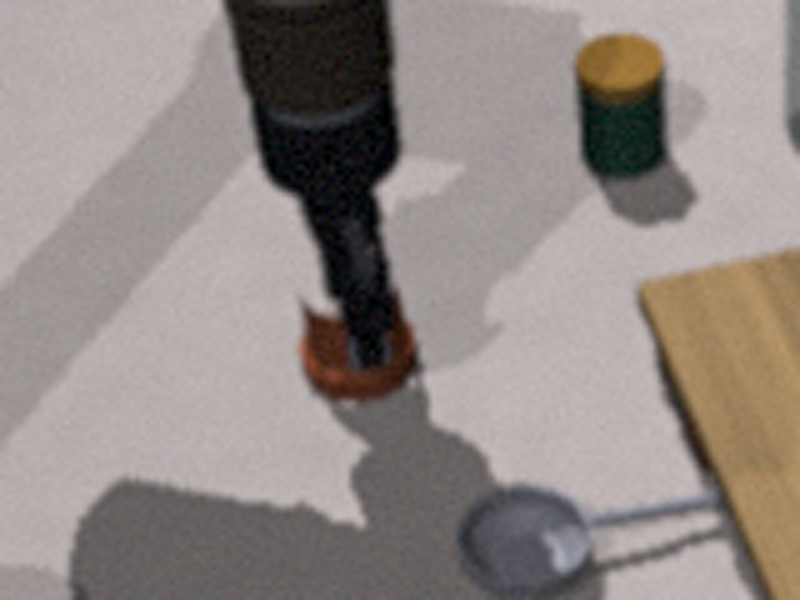

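The side view shows the fingers around the pot at crop (360,350), with the pot upright. I'll lift it and carry it to the tile.

```bash
python3 -m pendant '[[0,0,-0.02,0,0,0,0.04],[0,0,-0.04,0,0,0,0.04],[0,0,-0.04,0,0,0,0.04],[0,0,-0.04,0,0,0,0.04],[0.0365,0.016,0,0,0,0,0.04],[0.0365,0.016,0,0,0,0,0.04],[0.0365,0.016,0,0,0,0,0.04],[0.0365,0.016,0,0,0,0,0.04],[0.0365,0.016,0,0,0,0,0.04],[0.0365,0.016,0,0,0,0,0.04],[0.0365,0.016,0,0,0,0,0.04],[0.0365,0.016,0,0,0,0,0.04]]';  python3 -m pendant '[[0,0,0,0,0,0,0.04],[0,0,0,0,0,0,0.04]]'; python3 -c "
from h import *
d=snap('side')
s=arm.read_state()['position'];print(s,proj(d,[s[0],s[1],s[2]-46.6]),proj(d,[s[0],s[1],s[2]-38.6]))
cv2.imwrite('pics/s2c.png',cv2.resize(d['image'][80:200,240:400],(800,600),interpolation=cv2.INTER_CUBIC)[:,:,::-1])"
```

```text
clock: 3.85
position: [649.3, 122.5, 184.8]
ee_rot: [1.0, 0.0, -0.001, -0.0]
contact_force: [0.3, 0.5, -1.4]
gripper_width: 53.7
grasp_force: 64.1
clock: 4.05
position: [648.0, 122.7, 184.0]
ee_rot: [1.0, -0.001, -0.001, 0.0]
contact_force: [-1.7, -0.2, -1.4]
gripper_width: 53.7
grasp_force: 64.1
[647.44297298 123.25283919 184.44782264] [317.1 148.9] [317.3 146.5]
```

View pics/s2c.png

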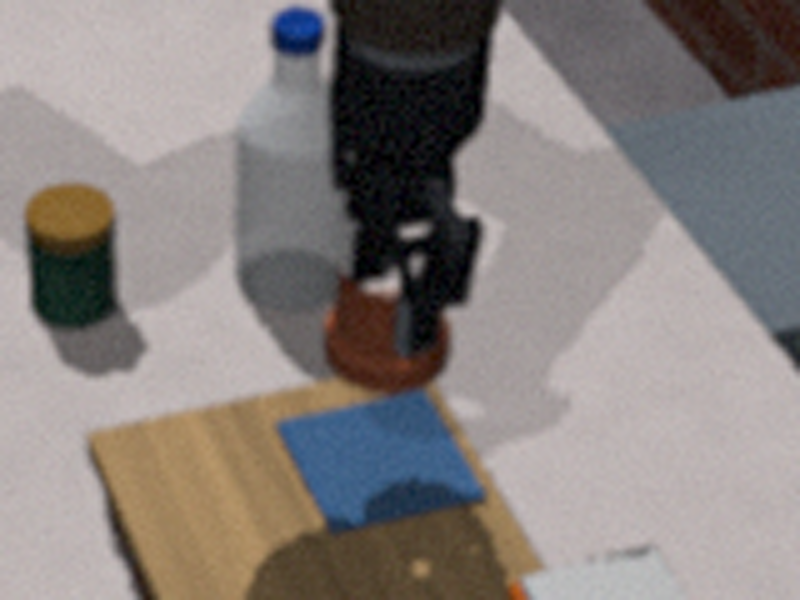

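The pot hangs with its collar centred at crop (387,345), or px (317,149), which is where the TCP axis projects. I'll lower it.

```bash
python3 -m pendant '[[0.0005,-0.0015,0.03,0,0,0,0.04],[0,0,0.025,0,0,0,0.04],[0,0,0.015,0,0,0,0.04],[0,0,0.005,0,0,0,0.04],[0,0,0.002,0,0,0,0.04],[0,0,0,0,0,0,0.04],[0,0,0,0,0,0,0.04]]'
```

```text
clock: 4.8
position: [649.3, 125.4, 109.7]
ee_rot: [1.0, 0.001, 0.001, -0.0]
contact_force: [-0.3, 0.6, -1.1]
gripper_width: 53.8
grasp_force: 64.1
```

```bash
python3 -m pendant '[[0,0,0.002,0,0,0,0.04],[0,0,0,0,0,0,0.04]]';python3 -m pendant '[[0,0,0.001,0,0,0,0.04],[0,0,0,0,0,0,0.04]]';python3 -m pendant '[[0,0,0.001,0,0,0,0.04],[0,0,0,0,0,0,0.04]]'
```

```text
clock: 5.0
position: [648.9, 125.0, 106.6]
ee_rot: [1.0, 0.0, 0.0, -0.0]
contact_force: [0.5, 0.4, -2.2]
gripper_width: 54.0
grasp_force: 64.1
clock: 5.2
position: [649.1, 125.0, 105.7]
ee_rot: [1.0, 0.0, 0.0, -0.0]
contact_force: [-0.4, 0.4, -0.6]
gripper_width: 53.5
grasp_force: 64.2
clock: 5.4
position: [649.1, 125.0, 105.7]
ee_rot: [1.0, 0.0, 0.0, 0.0]
contact_force: [-2.1, -0.2, 5.0]
gripper_width: 53.7
grasp_force: 64.9
```

```bash
python3 -m pendant '[[0,0,0,0,0,0,0.065],[0,0,0,0,0,0,0.075],[0,0,0,0,0,0,0.0854],[0,0,0,0,0,0,0.0854],[0,0,0,0,0,0,0.0854],[0,0,-0.03,0,0,0,0.0854],[0,0,-0.045,0,0,0,0.0854],[0,0,-0.045,0,0,0,0.0854],[0,0,-0.04,0,0,0,0.0854],[-0.01,0.044,0,0,0,0,0.0854],[-0.01,0.044,0,0,0,0,0.0854],[-0.01,0.044,0,0,0,0,0.0854]]'; python3 -m pendant '[[-0.01,0.044,0,0,0,0,0.0854],[-0.01,0.044,0,0,0,0,0.0854],[-0.01,0.044,0,0,0,0,0.0854],[-0.01,0.044,0,0,0,0,0.0854],[-0.01,0.044,0,0,0,0,0.0854],[-0.01,0.044,0,0,0,0,0.0854],[-0.01,0.044,0,0,0,0,0.0854],[0,0,0,0,0,0,0.0854],[0,0,0,0,0,0,0.0854]]'; python3 - <<'E'
from h import *
t=snap("top"); s=snap("side"); np.save("t2.npy",t,allow_pickle=True)
print(arm.read_state()['position'])
a=cv2.resize(t["image"][150:200,210:260],(300,300),interpolation=cv2.INTER_CUBIC)
b=cv2.resize(s["image"][120:200,280:360],(480,480),interpolation=cv2.INTER_CUBIC)
m=np.zeros((480,780,3),np.uint8);m[:300,:300]=a;m[:,300:]=b
cv2.imwrite("pics/m3.png",m[:,:,::-1])
E
```

```text
clock: 6.6
position: [618.4, -8.0, 264.7]
ee_rot: [1.0, 0.001, 0.0, -0.0]
contact_force: [1.1, -0.3, -0.5]
gripper_width: 85.4
grasp_force: 0.0
clock: 7.5
position: [548.6, -316.1, 263.9]
ee_rot: [1.0, -0.001, -0.0, -0.0]
contact_force: [0.7, 0.2, 0.1]
gripper_width: 85.2
grasp_force: 0.0
[ 549.28234129 -314.4581194   264.229075  ]
```

View pics/m3.png

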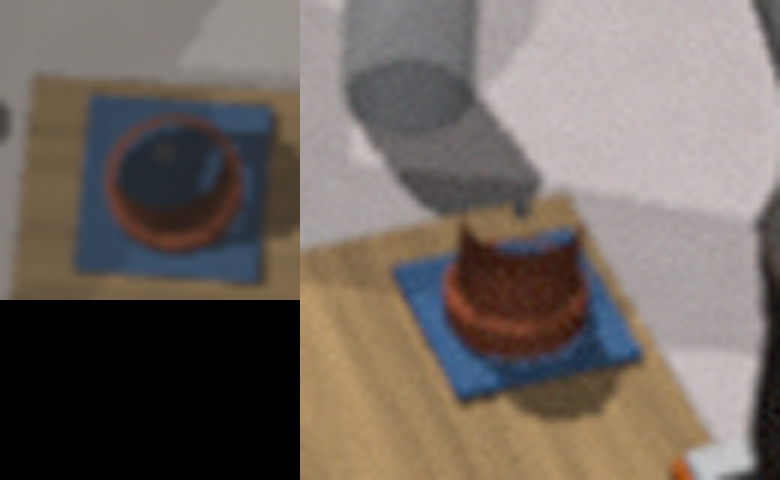

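The pot stands centred on the tile: collar centre at crop (175,183), tile centre at about (174,188), and the dot at (165,152) in the top crop and (521,208) in the side crop. Next is the dish.

```bash
python3 -c "
from h import *
t=np.load('t.npy',allow_pickle=True).item();s=np.load('s.npy',allow_pickle=True).item()
print(onz(t,237.1,174.9,119),onz(s,316.4,154.3,119))"
python3 -m pendant '[[0,0.045,0.02,0,0,0,0.0854],[0,0,0.045,0,0,0,0.0854],[0,0,0.045,0,0,0,0.0854],[0,0,0.045,0,0,0,0.0854],[0,0,0.04,0,0,0,0.0854],[0,0,0.03,0,0,0,0.0854],[0,0,0.01,0,0,0,0.0854],[0,0,0,0,0,0,0.0854],[0,0,0,0,0,0,0.0854]]'
```

```text
[648.7 123.8] [646.7 123.7]
clock: 8.5
position: [550.8, -360.0, 31.1]
ee_rot: [1.0, 0.001, 0.001, 0.001]
contact_force: [-0.1, 0.1, 0.9]
gripper_width: 85.3
grasp_force: 0.0
```

```bash
python3 -m pendant '[[-0.001,0,0.002,0,0,0,0.0854],[0,0,0,0,0,0,0.05],[0,0,0,0,0,0,0.05],[0,0,0,0,0,0,0.05],[0,0,0,0,0,0,0.05],[0,0,0,0,0,0,0.05]]'; python3 -m pendant '[[0,0,0,0,0,0,0.05]]'
```

```text
clock: 9.1
position: [549.0, -360.6, 29.5]
ee_rot: [1.0, 0.001, 0.001, 0.001]
contact_force: [-1.0, 1.4, 5.9]
gripper_width: 60.6
grasp_force: 64.7
clock: 9.2
position: [549.0, -360.6, 29.5]
ee_rot: [1.0, 0.001, 0.001, 0.001]
contact_force: [-1.0, 1.7, 5.7]
gripper_width: 61.0
grasp_force: 64.7
```

```bash
python3 -m pendant '[[0,0,-0.01,0,0,0,0.05],[0,0,-0.02,0,0,0,0.05],[0,0,-0.04,0,0,0,0.05],[0,0,-0.04,0,0,0,0.05],[0,0,-0.04,0,0,0,0.05],[0,0,0,0,0,0,0.05],[0,0,0,0,0,0,0.05]]'; python3 -c "
from h import *
d=snap('side')
s=arm.read_state()['position'];c=proj(d,[s[0],s[1],s[2]-29]);print(s,c,proj(d,[s[0],s[1],s[2]+1]))
x,y=c.astype(int);print(x,y)
cv2.imwrite('pics/s4c.png',cv2.resize(d['image'][y-45:y+45,x-60:x+60],(800,600),interpolation=cv2.INTER_CUBIC)[:,:,::-1])"
```

```text
clock: 9.9
position: [548.3, -360.1, 179.2]
ee_rot: [1.0, 0.0, 0.002, 0.0]
contact_force: [0.6, 0.6, -1.4]
gripper_width: 61.1
grasp_force: 65.2
[ 547.5736561  -359.77394913  177.39327412] [367.5 310.2] [369.7 301.9]
367 310
```

View pics/s4c.png

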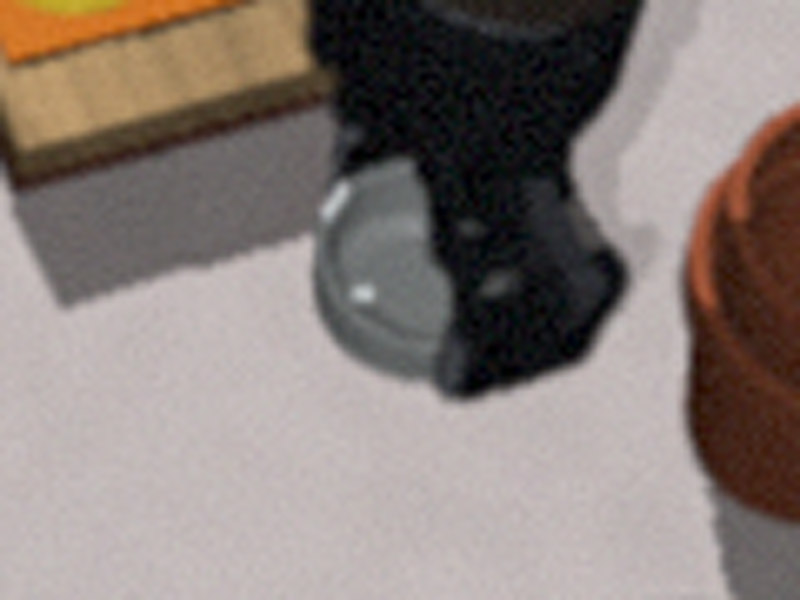

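The dish is held level, rim centre near crop (420,250), matching the projected axis. I'll raise it above the dispenser and carry it to the pot.

```bash
python3 -m pendant '[[0,0,-0.04,0,0,0,0.05],[0,0,-0.042,0,0,0,0.05],[0,-0.04,0,0,0,0,0.05],[0.01,-0.044,0,0,0,0,0.05],[0.01,-0.044,0,0,0,0,0.05],[0.01,-0.044,0,0,0,0,0.05],[0.01,-0.044,0,0,0,0,0.05],[0.01,-0.044,0,0,0,0,0.05],[0.01,-0.044,0,0,0,0,0.05],[0.01,-0.044,0,0,0,0,0.05],[0.01,-0.044,0,0,0,0,0.05],[0.01,-0.044,0,0,0,0,0.05]]'; python3 -m pendant '[[0.01,-0.044,0,0,0,0,0.05],[0,0,0.03,0,0,0,0.05],[0,0,0.03,0,0,0,0.05],[0,0,0.02,0,0,0,0.05],[0,0,0,0,0,0,0.05],[0,0,0,0,0,0,0.05]]';python3 -c "
from h import *
d=snap('side')
s=arm.read_state()['position'];c=proj(d,[s[0],s[1],s[2]-29]);print(s,c,proj(d,[s[0],s[1],s[2]+1]))
x,y=c.astype(int);print(x,y)
cv2.imwrite('pics/s5c.png',cv2.resize(d['image'][y-40:y+50,x-60:x+60],(800,600),interpolation=cv2.INTER_CUBIC)[:,:,::-1])"
```

```text
clock: 11.15
position: [637.2, 77.6, 257.3]
ee_rot: [1.0, 0.0, -0.002, 0.001]
contact_force: [1.0, -0.5, -0.3]
gripper_width: 60.8
grasp_force: 65.6
clock: 11.75
position: [647.7, 119.7, 178.3]
ee_rot: [1.0, 0.0, -0.001, 0.001]
contact_force: [-0.0, 0.5, -0.5]
gripper_width: 61.3
grasp_force: 65.6
[648.4004611  119.86518396 179.73909585] [318.3 145.8] [318.9 136.7]
318 145
```

View pics/s5c.png

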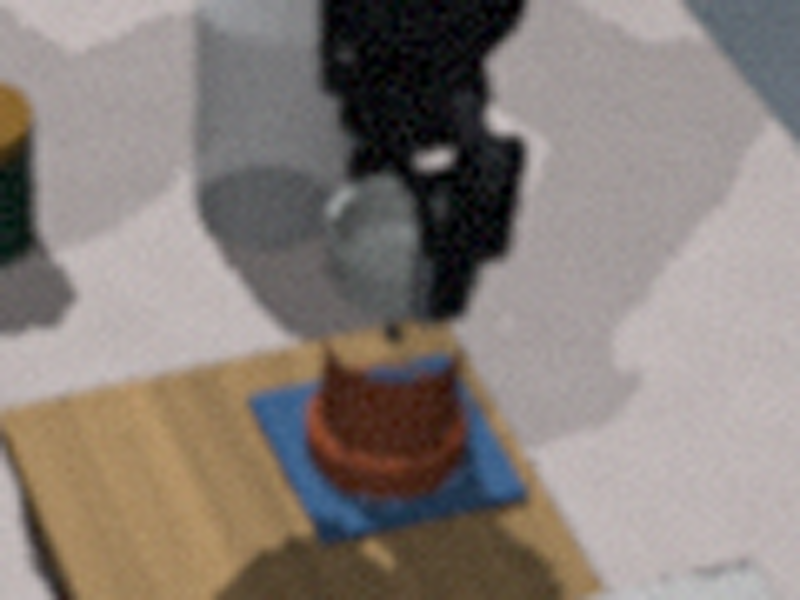

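The pot is at crop (388,430) with its dot at (393,332). The dish hangs above it at about (375,250), and it may be tilted, so I'll check with a contrast-stretched zoom of both views.

```bash
python3 - <<'E'
from h import *
out=[]
for n in("side","top"):
    D=[snap(n) for _ in range(6)]; d=D[0]; im=np.mean([q["image"].astype(float) for q in D],0)
    s=arm.read_state()['position'];x,y=proj(d,[s[0],s[1],s[2]-10]).astype(int); print(n,x,y,proj(d,[s[0],s[1],s[2]+1]),proj(d,[s[0],s[1],s[2]-29]))
    c=im[y-22:y+28,x-20:x+20]; c=np.clip((c/ (170 if n=="side" else 130))**.6*255,0,255).astype(np.uint8)
    out.append(cv2.resize(c,(400,500),interpolation=cv2.INTER_CUBIC))
cv2.imwrite("pics/m6.png",np.hstack(out)[:,:,::-1])
E
```

```text
side 318 139 [318.9 136.5] [318.2 145.6]
top 236 169 [236.2 168.1] [237.3 171.7]
```

View pics/m6.png

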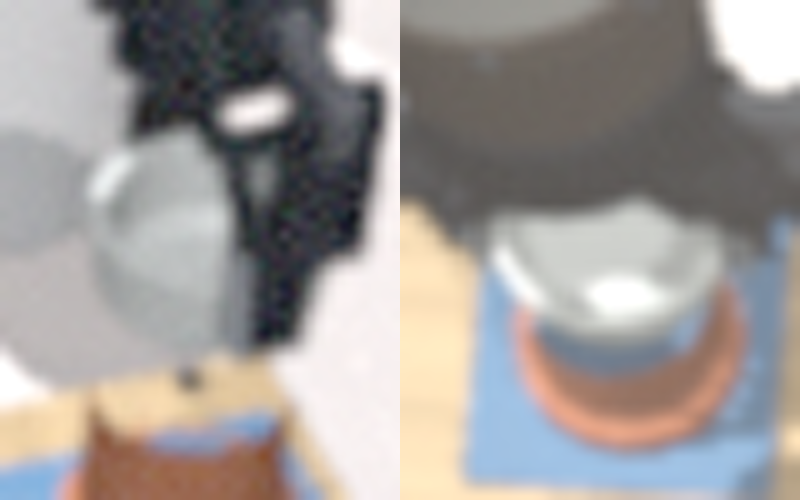

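Both outlines fit an upright dish centred on the TCP: rim left edge at about (90,195) in the side crop and rim front at (210,340) in the top crop. I'll shift 4 mm in y and lower it.

```bash
python3 -m pendant '[[0,-0.004,0.01,0,0,0,0.05],[0,0,0.01,0,0,0,0.05],[0,0,0.006,0,0,0,0.05],[0,0,0,0,0,0,0.05],[0,0,0,0,0,0,0.05]]';python3 -m pendant '[[0,0,0.002,0,0,0,0.05],[0,0,0,0,0,0,0.05]]';python3 -m pendant '[[0,0,0.001,0,0,0,0.05],[0,0,0,0,0,0,0.05]]'
```

```text
clock: 12.9
position: [647.9, 123.9, 152.9]
ee_rot: [1.0, 0.0, -0.0, 0.0]
contact_force: [-0.3, 0.2, -0.4]
gripper_width: 60.7
grasp_force: 65.6
clock: 13.1
position: [647.9, 124.0, 151.4]
ee_rot: [1.0, 0.0, 0.0, -0.0]
contact_force: [-0.3, -0.4, -1.8]
gripper_width: 60.9
grasp_force: 65.6
clock: 13.3
position: [647.9, 123.9, 150.4]
ee_rot: [1.0, 0.0, 0.0, -0.0]
contact_force: [1.2, -0.1, -0.7]
gripper_width: 61.0
grasp_force: 65.6
```

```bash
for i in 1 2 3; do python3 -m pendant '[[0,0,0.001,0,0,0,0.05],[0,0,0,0,0,0,0.05]]' | egrep "pos|contact"; done
```

```text
position: [647.8, 123.9, 149.2]
contact_force: [-0.1, 0.1, -0.7]
position: [648.0, 124.0, 148.6]
contact_force: [0.0, 0.4, 1.0]
position: [648.1, 124.0, 148.6]
contact_force: [-2.9, 0.3, 5.0]
```

```bash
python3 -m pendant '[[0,0,0,0,0,0,0.065],[0,0,0,0,0,0,0.07],[0,0,0,0,0,0,0.08],[0,0,0,0,0,0,0.0854],[0,0,0,0,0,0,0.0854],[0,0,-0.012,0,0,0,0.0854],[0,0,-0.05,0,0,0,0.0854],[0,0,-0.05,0,0,0,0.0854],[-0.0135,-0.036,0,0,0,0,0.0854],[-0.0135,-0.036,0,0,0,0,0.0854],[-0.0135,-0.036,0,0,0,0,0.0854],[-0.0135,-0.036,0,0,0,0,0.0854]]' |egrep "pos|cont"; python3 -m pendant '[[-0.0135,-0.036,0,0,0,0,0.0854],[-0.0135,-0.036,0,0,0,0,0.0854],[-0.0135,-0.036,0,0,0,0,0.0854],[0,0,0,0,0,0,0.0854],[0,0,0,0,0,0,0.0854]]'|egrep "pos|cont"; python3 - <<'E'
from h import *
t=snap("top"); s=snap("side")
a=cv2.resize(t["image"][150:200,210:260],(400,400),interpolation=cv2.INTER_CUBIC)
b=cv2.resize(s["image"][110:190,280:360],(400,400),interpolation=cv2.INTER_CUBIC)
cv2.imwrite("pics/m7.png",np.hstack([a,b])[:,:,::-1]); print(arm.read_state()["position"])
print(proj(t,(648,124,149)),proj(s,(648,124,149)))
E
```

```text
position: [593.3, 269.1, 260.8]
contact_force: [1.3, -0.8, 0.3]
position: [552.9, 376.7, 260.0]
contact_force: [0.5, 0.0, -0.6]
[553.52180423 375.24635233 259.89047731]
[235.9 171.8] [317.4 145.4]
```

View pics/m7.png

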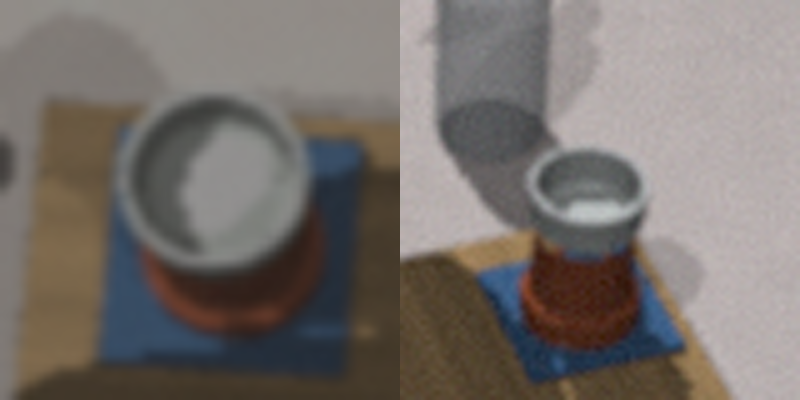

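The dish sits on the pot with its rim centre at (236.2,172.1) in the top view, where (235.9,171.8) was expected, and it stands upright in the side view. Next is the tin.

```bash
python3 -m pendant '[[0,0,0.045,0,0,0,0.0854],[0,0,0.045,0,0,0,0.0854],[0,0,0.045,0,0,0,0.0854],[0,0,0.04,0,0,0,0.0854],[0,0,0.025,0,0,0,0.0854],[0,0,0.012,0,0,0,0.0854],[0,0,0,0,0,0,0.04],[0,0,0,0,0,0,0.04],[0,0,0,0,0,0,0.04],[0,0,0,0,0,0,0.04],[0,0,0,0,0,0,0.04],[0,0,0,0,0,0,0.04]]'; python3 -m pendant '[[0,0,0,0,0,0,0.04]]'
```

```text
clock: 16.9
position: [554.4, 376.8, 49.6]
ee_rot: [1.0, 0.001, 0.002, -0.001]
contact_force: [0.0, 0.2, 6.7]
gripper_width: 53.5
grasp_force: 63.3
clock: 17.0
position: [554.4, 376.8, 49.6]
ee_rot: [1.0, 0.001, 0.002, -0.001]
contact_force: [0.1, -0.3, 6.2]
gripper_width: 53.1
grasp_force: 63.3
```

```bash
python3 -m pendant '[[0,0,-0.02,0,0,0,0.04],[0,0,-0.045,0,0,0,0.04],[0,0,-0.045,0,0,0,0.04],[0,0,-0.045,0,0,0,0.04],[0,0,-0.045,0,0,0,0.04],[0.009,0.0386,0,0,0,0,0.04],[0.009,0.0386,0,0,0,0,0.04],[0.009,0.0386,0,0,0,0,0.04],[0.009,0.0386,0,0,0,0,0.04],[0.009,0.0386,0,0,0,0,0.04],[0.009,0.0386,0,0,0,0,0.04],[0.009,0.0386,0,0,0,0,0.04]]'|egrep "pos|cont|width"; python3 -m pendant '[[0.009,0.0386,0,0,0,0,0.04],[0.009,0.0386,0,0,0,0,0.04],[0.009,0.0386,0,0,0,0,0.04],[0,0,0.03,0,0,0,0.04],[0,0,0.03,0,0,0,0.04],[0,0,0.03,0,0,0,0.04],[0,0,0.03,0,0,0,0.04],[0,0,0,0,0,0,0.04],[0,0,0,0,0,0,0.04]]'|egrep "pos|cont|width"; python3 - <<'E'
from h import *
s=snap("side");p=arm.read_state()["position"];print(p,proj(s,p-[0,0,49]))
hsv=cv2.cvtColor(s["image"],cv2.COLOR_RGB2HSV)
cv2.imwrite("pics/s8c.png",cv2.resize(s["image"][110:230,250:410],(800,600),interpolation=cv2.INTER_CUBIC)[:,:,::-1])
E
```

```text
position: [615.6, 104.2, 246.5]
contact_force: [-0.1, 0.7, -0.8]
gripper_width: 53.4
position: [643.3, -10.1, 127.2]
contact_force: [0.1, -0.9, -1.2]
gripper_width: 53.2
[644.27517047  -9.88026209 128.64772967] [335.4 199.4]
```

View pics/s8c.png

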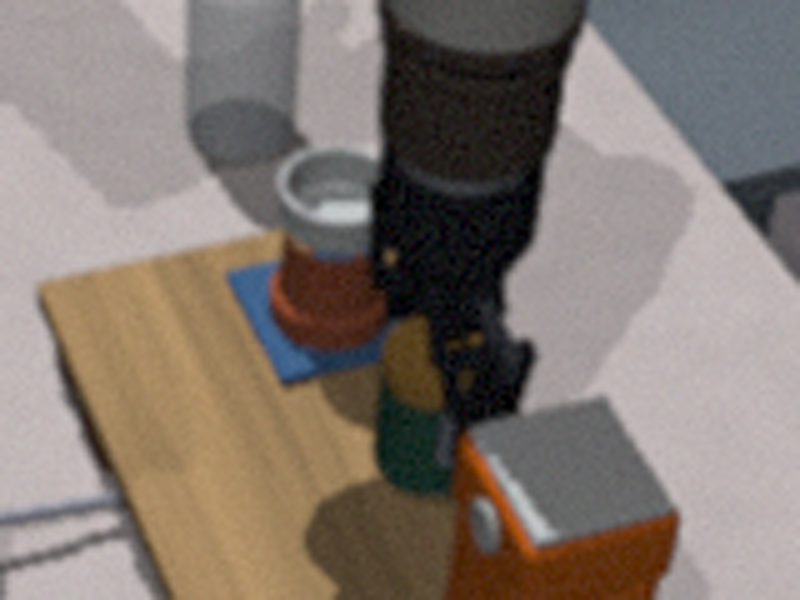

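The tin hangs upright with its left edge at crop 378 (px 325; 324 expected) and stays clear of the dispenser. I'll lower it.

```bash
python3 -m pendant '[[0,0,0.01,0,0,0,0.04],[0,0,0.01,0,0,0,0.04],[0,0,0.003,0,0,0,0.04],[0,0,0,0,0,0,0.04]]'|egrep "pos|cont"; for i in 1 2 3; do python3 -m pendant '[[0,0,0.001,0,0,0,0.04],[0,0,0,0,0,0,0.04]]' | egrep "pos|contact"; done
```

```text
position: [643.0, -10.1, 103.6]
contact_force: [0.5, -0.4, -2.7]
position: [643.7, -10.0, 103.5]
contact_force: [0.6, 0.1, -1.5]
position: [643.7, -10.0, 102.7]
contact_force: [-0.4, -0.5, -1.3]
position: [643.8, -10.0, 102.6]
contact_force: [-2.1, 0.6, 3.9]
```

```bash
python3 -m pendant '[[0,0,0,0,0,0,0.065],[0,0,0,0,0,0,0.07],[0,0,0,0,0,0,0.08],[0,0,0,0,0,0,0.0854],[0,0,0,0,0,0,0.0854],[0,0,-0.02,0,0,0,0.0854],[0,0,-0.05,0,0,0,0.0854],[0,0,-0.05,0,0,0,0.0854],[0,0,-0.04,0,0,0,0.0854],[-0.032,0.03125,0,0,0,0,0.0854],[-0.032,0.03125,0,0,0,0,0.0854],[-0.032,0.03125,0,0,0,0,0.0854]]'|egrep "pos|cont";python3 -m pendant '[[-0.032,0.03125,0,0,0,0,0.0854],[-0.032,0.03125,0,0,0,0,0.0854],[-0.032,0.03125,0,0,0,0,0.0854],[-0.032,0.03125,0,0,0,0,0.0854],[-0.032,0.03125,0,0,0,0,0.0854],[0,0,0,0,0,0,0.0854],[0,0,0,0,0,0,0.0854]]'|egrep "pos|cont"; python3 - <<'E'
from h import *
t=snap("top"); s=snap("side")
a=cv2.resize(t["image"][150:250,210:360],(600,400),interpolation=cv2.INTER_CUBIC)
cv2.imwrite("pics/m9.png",a[:,:,::-1]); print(arm.read_state()["position"])
for d,c in((t,proj(t,(644.5,-9.5,125))),(s,proj(s,(644.5,-9.5,125)))):
    m=cv2.inRange(cv2.cvtColor(d["image"],cv2.COLOR_RGB2HSV),(12,130,90),(28,255,255)); print(c)
    w=np.zeros_like(m);cv2.circle(w,tuple(int(v) for v in c),18,255,-1);m&=w
    k=max(cv2.findContours(m,cv2.RETR_EXTERNAL,cv2.CHAIN_APPROX_NONE)[0],key=cv2.contourArea);e=cv2.minEnclosingCircle(k);print(e,onz(d,*e[0],125))
E
```

```text
position: [546.3, -104.5, 261.5]
contact_force: [-0.2, -0.2, 0.3]
position: [387.0, -260.8, 261.6]
contact_force: [0.0, 0.8, -0.8]
[ 388.12170683 -259.95294185  261.4262864 ]
[285.5 177.1]
((285.76666259765625, 177.89999389648438), 9.298724174499512) [642.3 -10.3]
[337.  186.4]
((335.6891784667969, 192.68919372558594), 13.167579650878906) [632.5 -28. ]
```

View pics/m9.png

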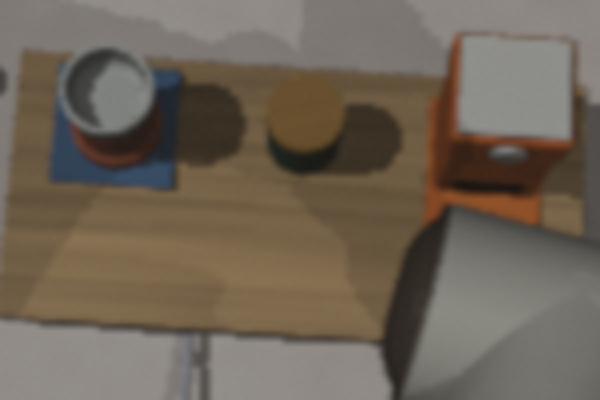

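The tin stands at crop (306,114), which is (642,-10) mm and within tolerance; the dish and pot are undisturbed. Next is the cup.

```bash
python3 -m pendant '[[0,0,0.045,0,0,0,0.0854],[0,0,0.045,0,0,0,0.0854],[0,0,0.045,0,0,0,0.0854],[0,0,0.045,0,0,0,0.0854],[0,0,0.03,0,0,0,0.0854],[0,0,0.017,0,0,0,0.0854],[0,0,0,0,0,0,0.045],[0,0,0,0,0,0,0.045],[0,0,0,0,0,0,0.045],[0,0,0,0,0,0,0.045],[0,0,0,0,0,0,0.045],[0,0,0,0,0,0,0.045]]'; python3 -m pendant '[[0,0,0,0,0,0,0.045]]'
```

```text
clock: 23.35
position: [387.9, -260.3, 34.9]
ee_rot: [1.0, 0.0, 0.001, 0.0]
contact_force: [0.8, 0.5, 0.3]
gripper_width: 58.1
grasp_force: 64.2
clock: 23.45
position: [387.9, -260.3, 34.8]
ee_rot: [1.0, 0.0, 0.001, 0.0]
contact_force: [0.4, 1.2, 1.7]
gripper_width: 58.1
grasp_force: 64.4
```

```bash
python3 -m pendant '[[0,0,-0.02,0,0,0,0.045],[0,0,-0.045,0,0,0,0.045],[0,0,-0.045,0,0,0,0.045],[0.0305,-0.024,0,0,0,0,0.045],[0.0305,-0.024,0,0,0,0,0.045],[0.0305,-0.024,0,0,0,0,0.045],[0.0305,-0.024,0,0,0,0,0.045],[0.0305,-0.024,0,0,0,0,0.045],[0,0,0.02,0,0,0,0.045],[0,0,0,0,0,0,0.045],[0,0,0,0,0,0,0.045]]'; python3 - <<'E'
from h import *
s=snap("side");p=arm.read_state()["position"];print(p,proj(s,p-[0,0,34.8]),proj(s,p+[0,0,10.2]))
print(255,190)
cv2.imwrite("pics/s10c.png",cv2.resize(s["image"][190:310,250:410],(800,600),interpolation=cv2.INTER_CUBIC)[:,:,::-1])
E
```

```text
clock: 24.55
position: [539.1, -140.3, 123.8]
ee_rot: [1.0, 0.0, -0.001, 0.0]
contact_force: [-0.1, 1.1, -0.7]
gripper_width: 58.0
grasp_force: 64.6
[ 539.4925146  -140.58347588  124.57208836] [317.7 246.6] [318.9 234. ]
255 190
```

View pics/s10c.png

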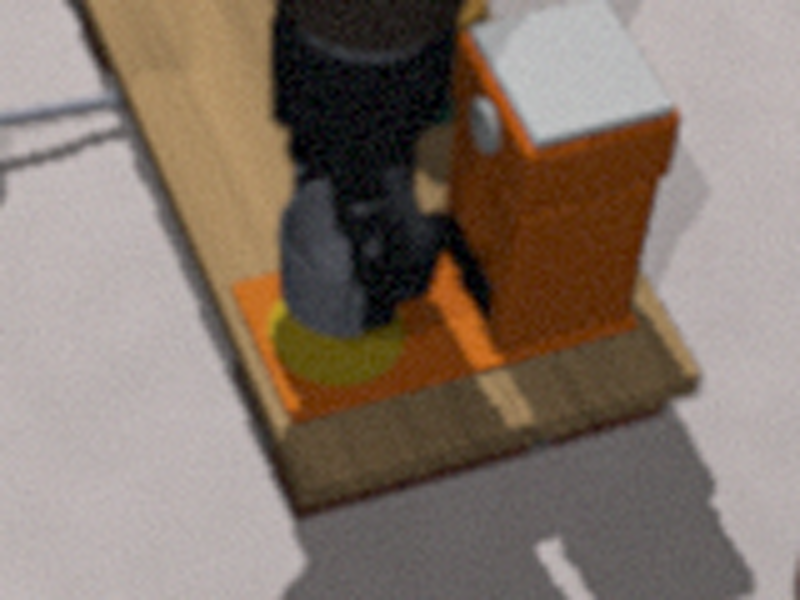

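The cup hangs over the pad with its left edge at crop 281 (px 306, as expected), and the pad is directly below at (338,350). I'll lower it.

```bash
python3 -m pendant '[[0,0,0.015,0,0,0,0.045],[0,0,0.01,0,0,0,0.045],[0,0,0.004,0,0,0,0.045],[0,0,0,0,0,0,0.045],[0,0,0,0,0,0,0.045]]'|egrep "pos|cont"; for i in 1 2 3; do python3 -m pendant '[[0,0,0.001,0,0,0,0.045],[0,0,0,0,0,0,0.045]]' | egrep "pos|contact"; done
```

```text
position: [540.3, -140.3, 95.8]
contact_force: [-0.2, 0.7, -1.7]
position: [540.2, -140.1, 94.7]
contact_force: [-0.6, -0.5, -0.9]
position: [540.0, -140.1, 93.3]
contact_force: [-0.5, 0.2, -0.6]
position: [540.0, -140.1, 92.2]
contact_force: [-0.1, 0.1, -0.7]
```

```bash
for i in 1 2; do python3 -m pendant '[[0,0,0.001,0,0,0,0.045],[0,0,0,0,0,0,0.045]]' | egrep "pos|contact"; done
```

```text
position: [540.2, -140.1, 91.9]
contact_force: [-1.2, 0.3, 3.3]
position: [540.2, -140.1, 91.9]
contact_force: [-2.7, 2.5, 9.1]
```

Contact made. I'll release, rise, and back away over clear table.

```bash
python3 -m pendant '[[0,0,-0.001,0,0,0,0.065],[0,0,0,0,0,0,0.07],[0,0,0,0,0,0,0.08],[0,0,0,0,0,0,0.0854],[0,0,0,0,0,0,0.0854],[0,0,-0.02,0,0,0,0.0854],[0,0,-0.05,0,0,0,0.0854],[0,0,-0.05,0,0,0,0.0854],[0,0,-0.05,0,0,0,0.0854],[-0.02,0.04,0,0,0,0,0.0854],[-0.02,0.04,0,0,0,0,0.0854],[-0.02,0.04,0,0,0,0,0.0854]]'|egrep "pos|cont"; python3 -m pendant '[[-0.02,0.045,0,0,0,0,0.0854],[-0.02,0.045,0,0,0,0,0.0854],[-0.02,0.045,0,0,0,0,0.0854],[-0.02,0.045,0,0,0,0,0.0854],[0,0,0,0,0,0,0.0854],[0,0,0,0,0,0,0.0854],[0,0,0,0,0,0,0.0854],[0,0,0,0,0,0,0.0854],[0,0,0,0,0,0,0.0854]]'; python3 - <<'E'
from h import *
t=snap("top"); s=snap("side")
a=cv2.resize(t["image"][150:250,200:380],(400,222),interpolation=cv2.INTER_CUBIC)
a2=cv2.resize(t["image"][195:245,305:355],(378,378),interpolation=cv2.INTER_CUBIC)
b=cv2.resize(s["image"][110:310,250:383],(400,600),interpolation=cv2.INTER_CUBIC)
m=np.zeros((600,800,3),np.uint8);m[:222,:400]=a;m[222:,:378]=a2;m[:,400:]=b
cv2.imwrite("pics/fin.png",m[:,:,::-1])
print(proj(t,(540.5,-140.4,102)),proj(s,(540.5,-140.4,102)))
E
```

```text
position: [479.4, -261.0, 261.8]
contact_force: [0.4, -1.2, -0.3]
clock: 28.2
position: [400.9, -439.2, 261.5]
ee_rot: [1.0, 0.001, 0.0, 0.0]
contact_force: [-0.2, 0.6, 0.8]
gripper_width: 85.8
grasp_force: 0.0
[332.  217.3] [318.4 243.1]
```

View pics/fin.png

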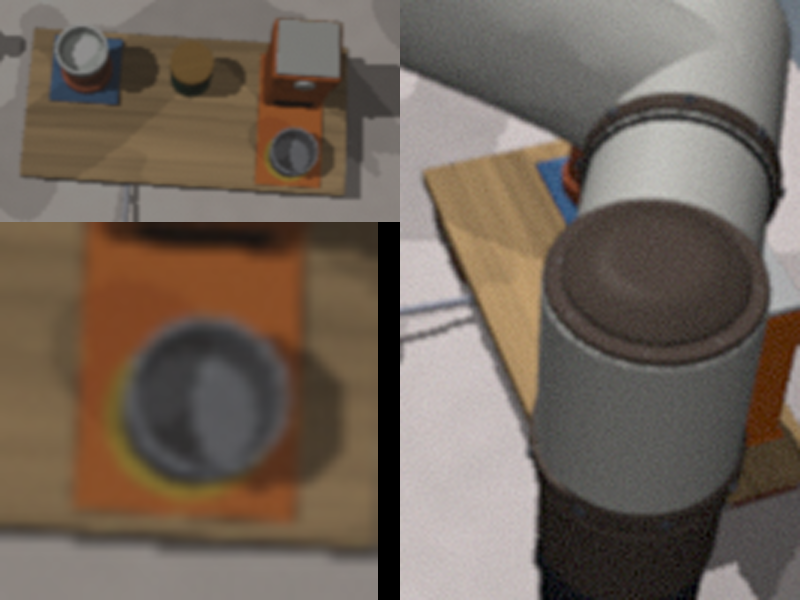

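The cup's rim centre is at (331.8,217.9), where (332.0,217.3) was expected. The arm blocks the side view, but the top view shows everything in place, so I'm handing in.

```bash
python3 -c "
from bench import arm
print(arm.job_done())"
```

```text
the job is handed in; nothing more can be done
None
```

I handed the job in at about 28 s: the pot is on the blue tile with the dish on top, the tin is midway and the cup is on the yellow pad, each within about 4 mm by the cameras; no verdict came back.

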